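# Load the tape tray past the sprung gate

## Task

Load the roll of tape into its magazine: with one fingertip press the sprung side paddle down so that the gate stands up clear, and keep it held down while another finger pushes the tray by its upright lug along the chute, under the gate, until the tray is fully home against the end stop; then let go so that the gate drops shut behind the tray. Only push: grip or lift nothing, do not touch the roll, and never let the gate touch the tray or the roll. Leave the other things where they stand.

Things in the scene. Friction and masses are not known exactly. Their poses are not given: they have to be found in the camera images.
- chute: fixed aluminium chute. Origin on the table under the gate; +x = push direction, -y = paddle side, z up. Floor 5 mm thick, x -220 to +98 mm; walls at y +-40 to +-46, 30 high; black end stop, face at x = +90, 34 high; open at the -x end. Black shaft bearings, 49 high, on the -y wall at x = -200, -40, +30 (y -41 to -55), each 12 long
- gate (a joint): angle of the gate rocker on a 10 mm steel shaft along the chute's x at chute y = -48, z = 42 mm. 0 = shut: the 6 mm thick black tooth hangs at chute x = 0, foot 14 mm above the table, blocking the tray. Opens upward, stop at 0.95 rad; above 0.4 it clears tray and roll (0.6 to 0.85 is comfortable). A spring shuts it: about 2 to 3 N to press it, 34 mm out from the shaft
- paddle (a point): middle of the paddle's upper face, 34 mm out from the shaft; turns with it. Paddle: aluminium strip 4 mm thick along the outside of the -y wall, chute x -222 to -50 mm, reaching 64 mm out from the shaft. Shut, it slopes up outward by 0.4 rad; pressed down by an angle it opens the gate by as much (level at 0.4). A fingertip can slide along it
- tray: loose grey tray, about 0.18 kg. Origin: centre of the underside of its body, axes as the chute's. Body x -40 to +40 mm, 76 wide, walls 20 high; behind it a tongue 36 wide, 5 thick (passes under the shut gate) leads to the upright lug. Starts on the chute floor before the gate; home when its front meets the end stop, origin at chute x = +50 mm
- lug (a point): on the rear face of the tray's upright lug, where to push: tray x = -110 mm, 35 mm above the tray's underside. Lug 10 mm thick, 50 wide, 56 high, its top 61 above the table. The channel behind it is open from above; at home this face lies at chute x = -60 mm
- roll: loose black roll of tape, 62 mm across and 19 mm high, lying in the tray (inside 72 x 68 mm); origin at the centre of its underside
- ink: bystander: ink bottle, 44 mm across, 112 mm high, standing beside the chute's far part on the side without paddle; origin under its centre
- weight: bystander: blue domed sheet weight, 44 mm across, 36 mm high, beside the chute's near part on the side without paddle; origin under its centre
- blades: bystander: slim blade case 30 x 85 x 14 mm lying on the table; origin under its centre
- measure: bystander: pocket tape measure 63 x 76 x 37 mm; origin under its centre
- clamp: bystander: black spring clamp 92 x 52 x 26 mm; origin under its centre
- pad: bystander: cube of note sheets 77 x 77 x 44 mm; origin under its centre

How it is judged:
On the way, in this order (a step that is already met when the one before it is completed fails the run):
1. the paddle is held down by a finger so that the gate is clear (over 0.4 rad), the tray still before the gate (value of joint gate above 0.4 rad and contact force between the fingers and gate above 0.2 N and x of tray in the frame of chute below -0.042 m), for 0.2 s.
2. the tray is passing under the gate while a finger still holds it open (value of joint gate above 0.4 rad and contact force between the fingers and gate above 0.2 N and x of tray in the frame of chute between -0.03 and 0.042 m), for 0.1 s.
At the end, for the whole second after the job is handed in: the tray is within 5 mm of the end stop, flat and at rest, the roll lies in it, and the gate is shut behind it (under 0.08 rad) (x of tray in the frame of chute above 0.045 m and value of joint gate below 0.08 rad and linear speed of tray below 0.01 m/s and angle between tray's own z axis and vertical below 0.06 rad and horizontal distance between roll and tray below 0.02 m and z of roll in the frame of tray below 0.012 m); the robot touches nothing.
It fails at once if the tray is lifted or tipped (height (world z) of tray above 0.02 m or angle between tray's own z axis and vertical above 0.2 rad).
It fails at once if the roll is lifted, or a finger touches it (height (world z) of roll above 0.03 m or contact force between the fingers and roll above 0.5 N).
It fails at once if the gate touches the tray or the roll (contact force between gate and tray above 1.5 N or contact force between gate and roll above 1.5 N).
It fails at once if a bystander is moved by more than 20 mm (distance of any of ink, weight, blades, measure, clamp, pad from where it was at the start of the episode above 0.02 m).
It also fails if it takes over 45 s, if anything falls off the work surface, if the arm or the gripper's body presses on something with over 40 N, if the wrist force passes 120 N, or if a joint passes its speed limit or range.

## Robot

A 7-joint arm with a two-finger parallel gripper is mounted at the origin on the work surface; the furniture and walls round the work are solid. World frame = base frame: x ahead of the robot, y to its left, z up, the work surface at z = 0. Lengths are in m, angles in rad, forces in N, time in s.
With the tool pointing down it reaches from about 0.425 to 0.925 m from the base axis. Payload 6.8 kg.
Tool frame: the origin (TCP) lies at the very end of the fingers, on their centre line; the grasp point (between the pads) lies 19 mm behind it; z points along the fingers, y is the line along which they close (so a half turn about z gives the same grasp; the last joint's range is limited). The gripper opens to 85 mm and grips with 20 to 120 N. Pads are 22 mm wide; open, the fingers measure 114 mm over their backs; the gripper's body (76 mm by 85 mm) begins 54 mm behind the grasp point. The pads swing forward as they close: fully open they stand 13 mm farther back than shut.
Start: joints at [1.155, 0.477, 0.022, 1.555, -0.011, 1.109, -0.083], TCP at [0.205, -0.643, 0.196] pointing down, gripper open.
Joint ranges: [-2.96, 2.96], [-0.34, 2.1], [-1.41, 1.46], [0.24, 2.44], [-1.37, 4.51], [0.17, 1.92], [-2.96, 2.96]. Speed limits (rad/s): [2.39, 2.39, 3.14, 3.14, 3.14, 3.14, 3.14].

## Interface

Orientations are given as a rotation vector (axis times angle).
In Python, from bench import r gives the robot as it stands.
- The arm moves only by the tool play_rows, never from a script. Its argument "targets" is text: rows parted by semicolons, each of 5 numbers parted by spaces: the closure, from -1 (fully open) to 1 (shut), then the shift along the tool's x, y, z in m, then the turn about the tool's z in rad. In form: gripper dx dy dz spin; .... A call has 1 to 8 rows; each row is the pose to reach, as a shift and turn from the pose commanded when the call began, along the tool's axes at that moment; what a row does not reach only later rows make up. A row lasts 1/12 s, in which the tool goes at most 41.7 mm and 7.16 degrees, less where a joint would pass 70% of its speed; a pose out of reach is approached as far as the arm can. A call with a gripper value outside its range is refused whole. The fingers move at their own pace and stop on an object; "squeeze" is the grip in N (left out, the last holds). Time passes only in rows, so rows that repeat a pose let the fingers close. It gives the time, the measured TCP pose, the force, the opening and the grip force at its end, in the units of the state.
- r.get_obs(): the state, without advancing time (a new reading comes with each control period).
- r.grab_frame(name): name is "scene" or "top"; returns the picture (384x512x3 uint8, red, green, blue); there is no depth.
- r.camera_info(name): a dict with "fov_y" (degrees; the focal length in pixels is half the picture's height over the tangent of half this angle, whatever the lens; pixels are square), "cx", "cy" (the principal point, pixels), "position" and "rotation" of the camera in the world. Camera axes: x right, y down, z forward; pixel columns grow to the right and rows downward; lengths in m; the calibration is good to about 2 mm. A picture is of the moment at which its call begins. camera_info takes no time and is no camera call.
- r.hand_in(): hands the job in; it is judged then, once.
The state is a dict: "clock": time; "joints": joint angles; "qvel": joint speeds; "tau": joint torques, N m; "tcp_pos": TCP position; "orientation": TCP orientation; "contact_force": force on the tool from outside, world axes, zero at the start; "moment": the same for the moment, N m; "grip_width": finger opening in m; "gripper_force": force on a finger pad.
Only numpy, scipy, OpenCV 4.12 (cv2) and the standard library are available. Lean on these libraries where they do the work, as an engineer would, in place of code of your own. Each camera call takes 0.05 s, during which the arm holds its last target. There are 200 camera calls.

## Working session

There is one attempt and no reset: what is moved stays moved. The work goes in short steps, Python scripts to look and compute and a tool call to move; the robot and the scene stay as the last step left them, time stands still between calls to the robot, and variables do not carry over. Pictures are saved under pics/ and viewed, at most 10 in all, crops included, and the job is handed in when it is done.

Besides the shell and the picture viewer there is one more tool, called as name(argument=value, ...) on one line, values as JSON. play_rows: Moves the arm, as the interface text tells. Its arguments: {"type":"object","properties":{"targets":{"type":"string"},"squeeze":{"type":"number"}},"required":["targets"]}

```bash
mkdir -p pics
python3 - <<'E'
from bench import r
import cv2
for n in("scene","top"):
    im=r.grab_frame(n); cv2.imwrite(f"pics/{n}0.png",cv2.resize(im[:,:,::-1],(800,600),interpolation=cv2.INTER_CUBIC)); cv2.imwrite(f"{n}_raw.png",im[:,:,::-1])
    print(n,r.camera_info(n))
print(r.get_obs())
E
```

```text
scene {'fov_y': 48.92396730328886, 'cx': 259.3233489884733, 'cy': 193.34105442733556, 'position': array([-0.10341006, -1.29618299,  0.80038155]), 'rotation': array([-1.98068673,  0.44026879, -0.30167419])}
top {'fov_y': 42.636640554812054, 'cx': 254.9892594901008, 'cy': 192.81163494675098, 'position': array([0.30020955, 0.09539742, 1.70383278]), 'rotation': array([-2.15163809,  2.13258827, -0.16824994])}
{'clock': 0.1, 'joints': array([ 1.15488691,  0.4777159 ,  0.02238061,  1.55635654, -0.01148944,
        1.10930951, -0.08309149]), 'qvel': array([ 0.00011461,  0.00067474,  0.00106136, -0.00293239, -0.00011894,
       -0.00061944, -0.00039382]), 'tau': array([ 3.71988819e-03, -5.97760749e+01,  1.61313593e+00, -2.81959480e+01,
        1.27855709e-02,  4.90074905e-03,  1.89721834e-05]), 'tcp_pos': array([ 0.2042831 , -0.64271783,  0.19462309]), 'orientation': array([-3.10286635e+00, -4.81351478e-01,  6.27166550e-04]), 'contact_force': array([-0.18640437, -0.19653773, -0.13817757]), 'moment': array([0.01297854, 0.03496211, 0.04177088]), 'gripper_force': 0.0, 'grip_width': 0.08518317112450756}
```

View pics/top0.png

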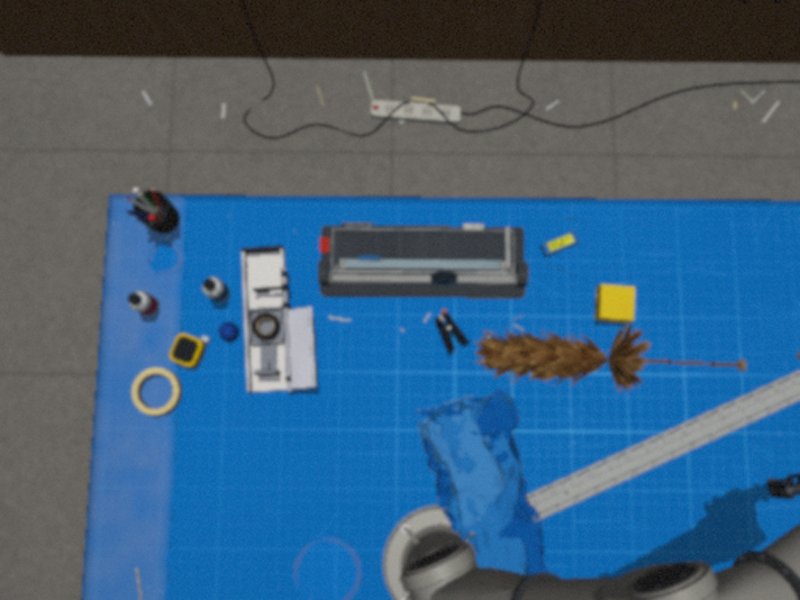

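View pics/scene0.png

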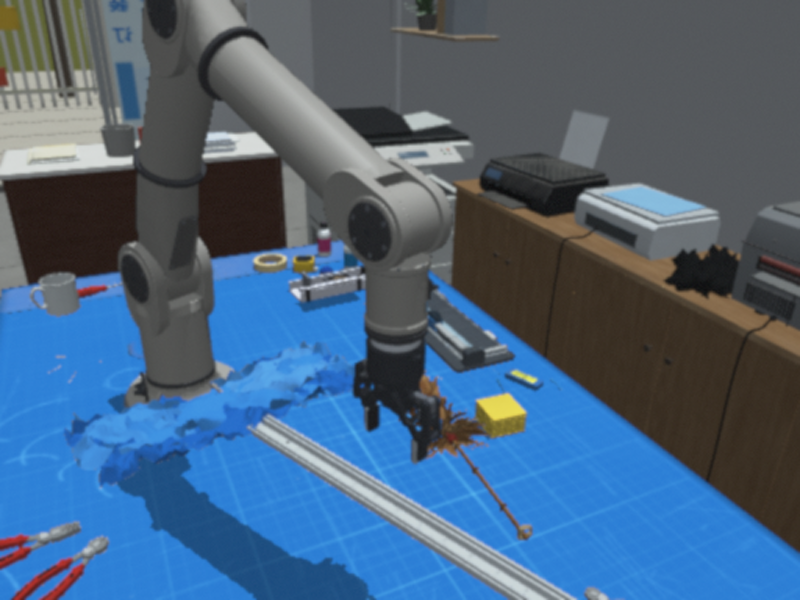

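The top view shows the chute at about (243–317, 247–392), with the paddle on its right and the push direction up the image. I'll enlarge that area.

Run:
```python
import cv2
im=cv2.imread("top_raw.png")
c=im[150:260,110:220]   # 110x110
cv2.imwrite("pics/crop.png",cv2.resize(c,(600,600),interpolation=cv2.INTER_CUBIC));
```

```text
(no output)
```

View pics/crop.png

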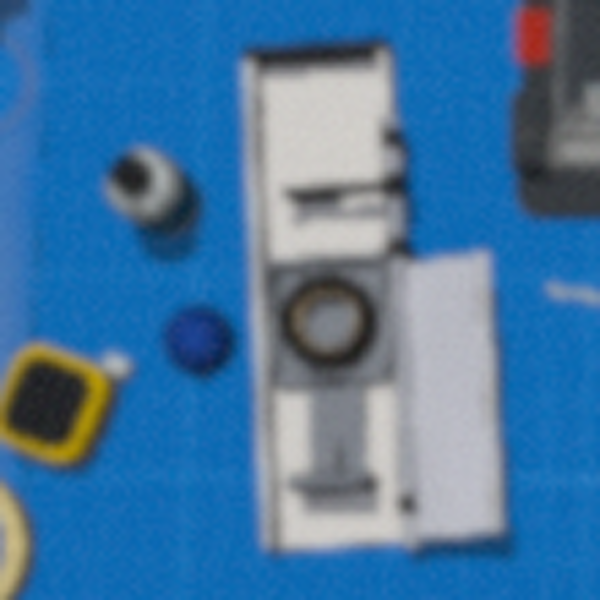

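The crop shows these pixel positions:
- **Left wall:** top from (243,55) to (262,550).
- **Paddle corners:** (490,250) and (508,535).
- **Bearings:** (393,135), (400,247) and (405,503).
- **Tray body:** rows 262–385.
- **Lug:** top at row 478–490.

Next I fit the chute pose from these.

```bash
cat > h.py <<'E'
import numpy as np
from scipy.spatial.transform import Rotation as R
from scipy.optimize import least_squares
S=600/110
def proj(P,ci,H=384):
    Rm=R.from_rotvec(ci["rotation"]).as_matrix(); q=(np.atleast_2d(P)-ci["position"])@Rm
    f=H/2/np.tan(np.radians(ci["fov_y"])/2)
    return q[:,:2]/q[:,2:]*f+[ci["cx"],ci["cy"]]
def tocrop(uv): return (uv-[110,150]+.5)*S-.5
def c2w(p,P): 
    P=np.atleast_2d(P); c,s=np.cos(p[2]),np.sin(p[2])
    return np.c_[p[0]+c*P[:,0]-s*P[:,1],p[1]+s*P[:,0]+c*P[:,1],P[:,2]]
E
python3 - <<'E'
from bench import r
from h import *
ci=r.camera_info("top")
mod=np.array([[-220,46,30],[98,46,30],[-222,-107,68],[-50,-107,68],[30,-48,49],[-40,-48,49],[-200,-48,49],[90,40,34],[90,-40,34]])/1e3
px=np.array([[262,550],[243,55],[508,538],[490,250],[393,135],[400,247],[405,503],[260,66],[388,60]])
f=lambda p:(tocrop(proj(c2w(p,mod),ci))-px).ravel()
s=least_squares(f,[.6,.35,0],loss="soft_l1",f_scale=3); p=s.x
print(p,f(p).reshape(-1,2).round(1)); np.save("p.npy",p)
for nm,q,P in [("roll",(328,321),[0,0,.017]),("front",(330,262),[.04,0,.025]),("back",(332,386),[-.04,0,.025]),("lugtoprear",(334,487),[-.11,0,.061]),("lugtopL",(290,487),[-.11,.025,.061]),("lugtopR",(378,490),[-.11,-.025,.061])]:
    g=lambda t:(tocrop(proj(c2w(p,[P[0]+t[0],P[1]+t[1],P[2]]),ci))-q).ravel()
    print(nm,"tray offset",least_squares(g,[-.06,0]).x)
for nm in ("joints","tcp_pos"): print(r.get_obs()[nm])
E
```

```text
[0.58322217 0.38898502 0.07271449] [[ 1.7  0.5]
 [ 3.8 -5.2]
 [-3.7 -2.8]
 [ 1.   5.1]
 [ 1.3  4.5]
 [-1.   2.7]
 [ 4.8  3.8]
 [-4.6 -5.9]
 [-6.7 -7.7]]
roll tray offset [-0.07766493  0.00301202]
front tray offset [-0.08128855 -0.00095883]
back tray offset [-0.07994616  0.00074039]
lugtoprear tray offset [-0.07578692 -0.00400236]
lugtopL tray offset [-0.0740738  -0.00221712]
lugtopR tray offset [-0.07932546 -0.00571669]
[ 1.15488691  0.4777159   0.02238061  1.55635654 -0.01148944  1.10930951
 -0.08309149]
[ 0.2042831  -0.64271783  0.19462309]
```

```bash
cat >> h.py <<'E'
def totool(obs,P,yaw=None):
    T=R.from_rotvec(obs["orientation"]).as_matrix(); d=T.T@(np.array(P)-obs["tcp_pos"])
    y=np.arctan2(T[1,0],T[0,0]); print("tool shift",d.round(4),"spin",None if yaw is None else round(y-yaw,4)); return d
E
python3 - <<'E'
from bench import r
from h import *
ci=r.camera_info("top")
mod=np.array([[-220,46,30],[98,46,30],[-222,-107,68],[-50,-107,68],[30,-48,49],[-40,-48,49],[-200,-48,49],[90,40,5],[90,-40,5]])/1e3
px=np.array([[262,550],[243,55],[508,538],[490,250],[393,135],[400,247],[405,503],[264,67],[388,62]])
f=lambda p:(tocrop(proj(c2w(p,mod),ci))-px).ravel()
p=least_squares(f,[.6,.35,0],loss="soft_l1",f_scale=3).x
print(p,f(p).reshape(-1,2).round(1)); np.save("p.npy",p)
for nm,q,P in [("roll",(328,321),[0,0,.017]),("front",(330,262),[.04,0,.025]),("back",(332,386),[-.04,0,.025]),("lugtoprear",(334,487),[-.11,0,.061])]:
    g=lambda t:(tocrop(proj(c2w(p,[P[0]+t[0],P[1]+t[1],P[2]]),ci))-q).ravel()
    print(nm,"tray offset",least_squares(g,[-.06,0]).x)
o=r.get_obs()
goal=c2w(p,[-.208,-.042,.17])[0]; print(goal)
for P in ([.5,-.4,.195],[.6,-.1,.195],[.5,.2,.195],goal): totool(o,P,p[2])
E
```

```text
[0.58427994 0.38962788 0.07486057] [[ 1.5 -1.1]
 [ 2.6 -6.7]
 [-4.  -5. ]
 [ 0.2  3. ]
 [ 0.2  2.7]
 [-1.9  0.8]
 [ 4.5  1.8]
 [-1.   1.4]
 [-1.3 -1.5]]
roll tray offset [-0.07876118  0.00261674]
front tray offset [-0.0823934  -0.00143218]
back tray offset [-0.08104719  0.00043585]
lugtoprear tray offset [-0.07689797 -0.00416559]
[0.38000371 0.33218906 0.17      ]
tool shift [ 3.554e-01 -1.417e-01 -2.000e-04] spin 0.2329
tool shift [ 5.415e-01 -3.973e-01  2.000e-04] spin 0.2329
tool shift [ 5.371e-01 -7.135e-01  7.000e-04] spin 0.2329
tool shift [ 0.4628 -0.8758  0.026 ] spin 0.2329
```

play_rows(targets="-1 0.03 -0.015 0 0.1; -1 0.07 -0.03 0 0.2; -1 0.11 -0.045 0 0.233; -1 0.15 -0.06 0 0.233; -1 0.19 -0.075 0 0.233; -1 0.23 -0.09 0 0.233; -1 0.27 -0.105 0 0.233; -1 0.30 -0.12 0 0.233")

```text
clock: 0.77
tcp_pos: [0.4558, -0.4362, 0.1952]
orientation: [-3.139, -0.118, -0.0]
contact_force: [0.9, -0.4, 0.0]
grip_width: 0.0854
gripper_force: 0.0
```

Run:
```python
from bench import r
from h import *
p=np.load("p.npy");o=r.get_obs(); print(o["joints"].round(2))
for P in ([.6,-.1,.195],[.5,.2,.195],c2w(p,[-.208,-.042,.17])[0]): totool(o,P,p[2])
```

```text
[ 0.68  0.41 -0.02  1.67  0.01  1.07 -0.84]
tool shift [ 1.691e-01 -3.244e-01  3.000e-04] spin 0.0005
tool shift [ 9.200e-02 -6.311e-01  4.000e-04] spin 0.0005
tool shift [-0.0177 -0.772   0.0254] spin 0.0005
```

play_rows(targets="-1 0.02 -0.036 0 0; -1 0.04 -0.072 0 0; -1 0.06 -0.108 0 0; -1 0.08 -0.144 0 0; -1 0.10 -0.18 0 0; -1 0.11 -0.22 0 0; -1 0.12 -0.26 0 0; -1 0.12 -0.30 0 0")

```text
clock: 1.43
tcp_pos: [0.5524, -0.1272, 0.1952]
orientation: [-3.139, -0.119, -0.001]
contact_force: [0.1, 1.0, 0.1]
grip_width: 0.0854
gripper_force: 0.0
```

play_rows(targets="-1 0 -0.04 0 0; -1 -0.01 -0.08 0 0; -1 -0.02 -0.12 0 0; -1 -0.03 -0.16 0 0; -1 -0.04 -0.2 0 0; -1 -0.05 -0.24 0 0; -1 -0.06 -0.275 0 0; -1 -0.07 -0.31 0 0")

```text
clock: 2.1
tcp_pos: [0.4571, 0.1756, 0.1954]
orientation: [3.139, 0.118, -0.0]
contact_force: [0.8, 0.9, 0.4]
grip_width: 0.0851
gripper_force: 0.0
```

Run:
```python
from bench import r
from h import *
p=np.load("p.npy");o=r.get_obs(); print(o["joints"].round(2),o["tcp_pos"])
totool(o,c2w(p,[-.208,-.042,.17])[0],p[2])
```

```text
[-0.18  0.19 -0.35  1.97  0.08  0.99 -2.07] [0.45709002 0.17563574 0.19539992]
tool shift [-0.0651 -0.1619  0.0254] spin 0.0005
```

play_rows(targets="-1 -0.016 -0.035 0 0; -1 -0.03 -0.07 0 0; -1 -0.045 -0.105 0 0; -1 -0.056 -0.14 0.005 0; -1 -0.065 -0.162 0.02 0; -1 -0.065 -0.162 0.025 0; -1 -0.065 -0.162 0.025 0; -1 -0.065 -0.162 0.025 0")

```text
clock: 2.77
tcp_pos: [0.3816, 0.3295, 0.17]
orientation: [3.138, 0.116, -0.002]
contact_force: [-0.1, 0.3, -0.5]
grip_width: 0.0857
gripper_force: 0.0
```

Run:
```python
from bench import r
from h import *
import cv2
p=np.load("p.npy");o=r.get_obs(); print(o["joints"].round(2),o["tcp_pos"])
totool(o,c2w(p,[-.208,-.042,.17])[0],p[2])
im=r.grab_frame("top")[:,:,::-1]; a=cv2.resize(im[150:260,110:220],(400,400),interpolation=cv2.INTER_CUBIC)
s=r.grab_frame("scene")[:,:,::-1]; b=cv2.resize(s[130:210,170:250],(400,400),interpolation=cv2.INTER_CUBIC)
cv2.imwrite("pics/a1.png",np.hstack([a,b]))
```

```text
[-0.44  0.26 -0.46  1.96  0.14  0.95 -2.47] [0.38157915 0.32947019 0.16997645]
tool shift [-0.0014 -0.0028 -0.    ] spin -0.0007
```

View pics/a1.png

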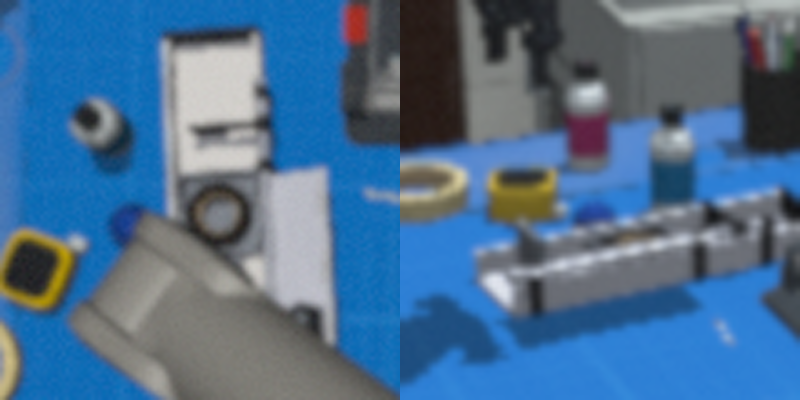

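The arm is above the near end of the chute and the tray is undisturbed. The fingers are high in the scene view, at about (520,50). I'm starting the descent.

play_rows(targets="-1 -0.002 -0.002 0.02 0; -1 -0.002 -0.002 0.045 0; -1 -0.002 -0.002 0.07 0; -1 -0.002 -0.002 0.09 0; -1 -0.002 -0.002 0.095 0; -1 -0.002 -0.002 0.10 0; -1 -0.002 -0.002 0.10 0")

```text
clock: 3.45
tcp_pos: [0.3799, 0.3321, 0.0707]
orientation: [3.139, 0.115, 0.0]
contact_force: [-0.1, -0.0, -0.8]
grip_width: 0.0856
gripper_force: 0.0
```

play_rows(targets="-1 0 0 0.005 0; -1 0 0 0.01 0; -1 0 0 0.015 0; -1 0 0 0.02 0; -1 0 0 0.02 0;-1 0 0 0.02 0")

```text
clock: 3.95
tcp_pos: [0.3791, 0.3324, 0.0502]
orientation: [3.139, 0.118, -0.001]
contact_force: [-0.2, 0.0, 0.1]
grip_width: 0.0854
gripper_force: 0.0
```

Run:
```python
from bench import r
from h import *
import cv2
p=np.load("p.npy");o=r.get_obs(); print(o["tcp_pos"],o["contact_force"].round(2),o["moment"].round(2))
totool(o,c2w(p,[-.208,-.042,.17])[0],p[2])
s=r.grab_frame("scene")[:,:,::-1]; b=cv2.resize(s[130:210,170:270],(750,600),interpolation=cv2.INTER_CUBIC)
cv2.imwrite("pics/a2.png",b)
```

```text
[0.37908327 0.33237805 0.05022682] [-0.18  0.01  0.1 ] [-0.04  0.02 -0.04]
tool shift [ 0.0008  0.0003 -0.1198] spin 0.0001
```

View pics/a2.png

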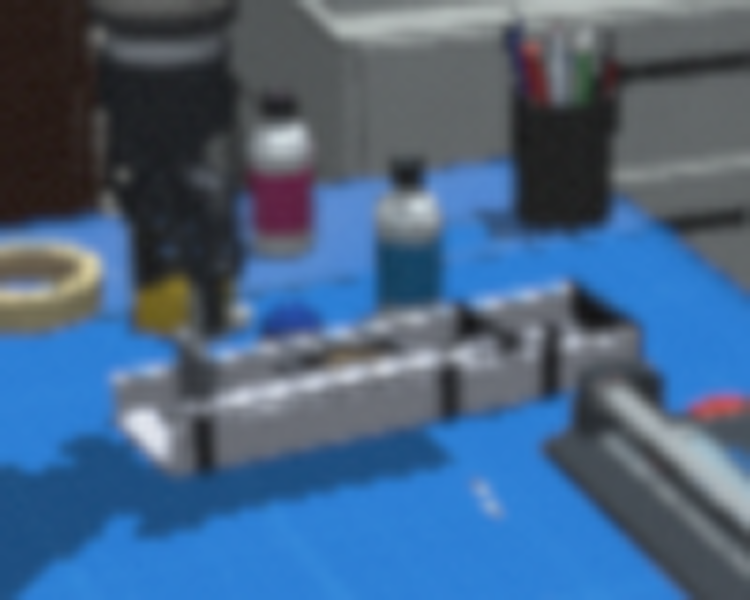

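Run:
```python
from bench import r
from h import *
p=np.load("p.npy");ci=r.camera_info("scene")
def cr(P): return (((proj(c2w(p,P),ci)-[170,130]+.5)*7.5-.5).round(0)).tolist()
for n,P in dict(padtip=[-.208,-.092,.063],lugtip=[-.208,.008,.063],padtip0=[-.208,-.092,.05],lugL=[-.187,.025,.061],lugR=[-.187,-.025,.061],padNear=[-.222,-.107,.067],padFar=[-.05,-.107,.067],bear=[-.2,-.055,.049],endstop=[.09,-.04,.034],b30=[.03,-.055,.049]).items(): print(n,cr(P))
```

```text
padtip [[217.0, 404.0]]
lugtip [[151.0, 342.0]]
padtip0 [[218.0, 425.0]]
lugL [[174.0, 329.0]]
lugR [[206.0, 359.0]]
padNear [[204.0, 412.0]]
padFar [[479.0, 355.0]]
bear [[206.0, 400.0]]
endstop [[631.0, 325.0]]
b30 [[558.0, 329.0]]
```

Run:
```python
from bench import r
from h import *
import cv2
p=np.load("p.npy");ci=r.camera_info("scene")
T=R.from_rotvec([-3.10286635e+00, -4.81351478e-01,0]).as_matrix();t=np.array([ 0.2042831,-0.64271783,0.19462309])
for d in ([0,.05,0],[0,-.05,0],[0,.05,-.013],[0,-.05,-.013],[.05,0,-.013],[-.05,0,-.013]): print(d,(proj(t+T@np.array(d),ci)*800/512).round(0))
s=r.grab_frame("scene")[:,:,::-1]; cv2.imwrite("pics/a3.png",np.hstack([cv2.resize(s[150:200,175:225],(500,500),interpolation=cv2.INTER_CUBIC),cv2.resize(cv2.imread("scene_raw.png")[220:300,220:268],(300,500),interpolation=cv2.INTER_CUBIC)]))
```

```text
[0, 0.05, 0] [[419. 491.]]
[0, -0.05, 0] [[370. 455.]]
[0, 0.05, -0.013] [[419. 483.]]
[0, -0.05, -0.013] [[370. 448.]]
[0.05, 0, -0.013] [[419. 449.]]
[-0.05, 0, -0.013] [[366. 481.]]
```

View pics/a3.png

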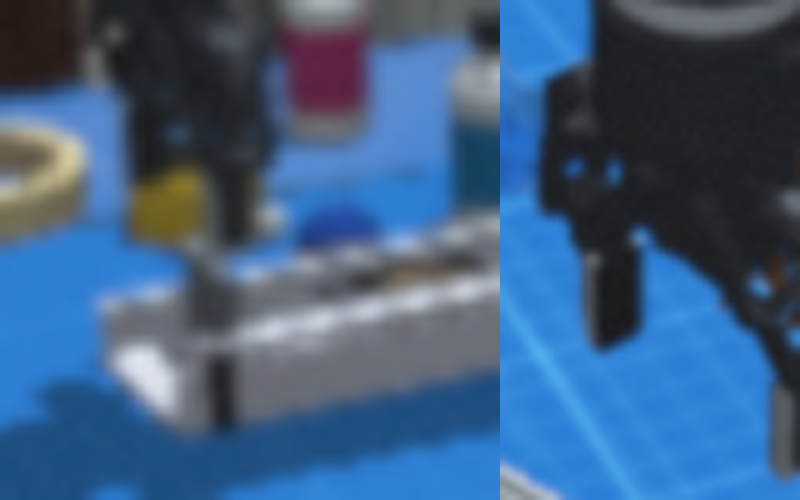

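Both fingertips end at about row 240 in the left panel, so they look higher than the TCP value suggests. I'll descend further and use the contact force to find the paddle.

play_rows(targets="-1 0 0 0.002 0; -1 0 0 0.004 0; -1 0 0 0.006 0; -1 0 0 0.006 0")

```text
clock: 4.38
tcp_pos: [0.3791, 0.3323, 0.0441]
orientation: [3.139, 0.117, -0.001]
contact_force: [-0.6, -0.3, 0.2]
grip_width: 0.0854
gripper_force: 0.0
```

play_rows(targets="-1 0 0 0.002 0; -1 0 0 0.004 0; -1 0 0 0.006 0; -1 0 0 0.006 0")

```text
clock: 4.72
tcp_pos: [0.3791, 0.3323, 0.0381]
orientation: [3.139, 0.117, -0.001]
contact_force: [0.0, -0.6, -0.1]
grip_width: 0.0852
gripper_force: 0.0
```

Run:
```python
from bench import r
from h import *
import cv2
o=r.get_obs(); print(o["tcp_pos"],o["contact_force"].round(2),o["moment"].round(3))
s=r.grab_frame("scene")[:,:,::-1]; t=r.grab_frame("top")[:,:,::-1]
a=cv2.resize(s[130:205,165:245],(640,600),interpolation=cv2.INTER_LANCZOS4)
a=cv2.convertScaleAbs(a,alpha=1.6,beta=20)
cv2.imwrite("pics/a4.png",a)
```

```text
[0.3790851  0.33230194 0.03805901] [ 0.01 -0.61 -0.08] [-0.009  0.049 -0.031]
```

View pics/a4.png

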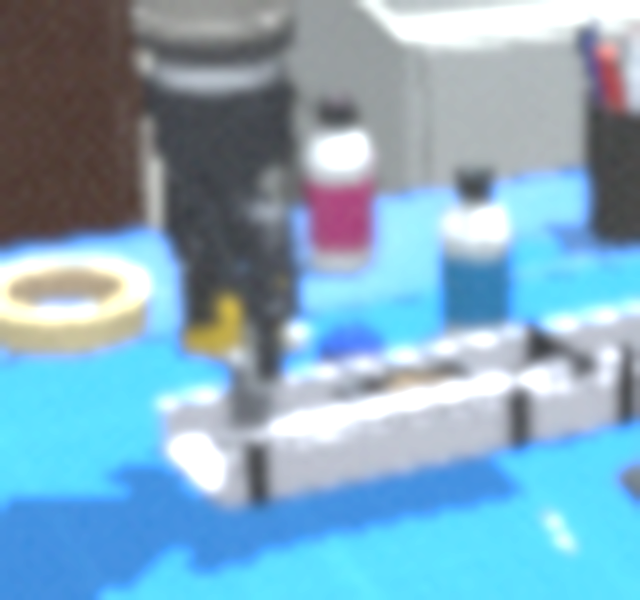

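The fingertips are now clear in the view: the left one at (200,325) and the right at (268,380). They line up across the chute but sit higher than I assumed. I'll close partly, so the tips come forward and the lug finger is centred, then feel downward again.

play_rows(targets="-0.41 0 0 -0.02 0; -0.41 0 0 -0.02 0; -0.41 0 0 -0.02 0; -0.41 0 0 -0.02 0; -0.41 0 0 -0.02 0; -0.41 0 0 -0.02 0")

```text
clock: 5.32
tcp_pos: [0.379, 0.3322, 0.058]
orientation: [3.139, 0.117, -0.001]
contact_force: [0.4, -0.1, -0.8]
grip_width: 0.0602
gripper_force: 0.0
```

play_rows(targets="-0.41 0 0 0.005 0; -0.41 0 0 0.01 0; -0.41 0 0 0.015 0; -0.41 0 0 0.015 0")

```text
clock: 5.65
tcp_pos: [0.3786, 0.3318, 0.0421]
orientation: [3.138, 0.118, -0.003]
contact_force: [-0.5, -0.2, -0.1]
grip_width: 0.0602
gripper_force: 0.0
```

play_rows(targets="-0.41 0 0 0.002 0; -0.41 0 0 0.004 0; -0.41 0 0 0.006 0; -0.41 0 0 0.006 0")

```text
clock: 5.98
tcp_pos: [0.3791, 0.3324, 0.0372]
orientation: [3.139, 0.117, -0.001]
contact_force: [0.8, -0.7, 0.1]
grip_width: 0.0603
gripper_force: 0.0
```

play_rows(targets="-0.41 0 0 0.002 0; -0.41 0 0 0.004 0; -0.41 0 0 0.006 0; -0.41 0 0 0.006 0")

```text
clock: 6.32
tcp_pos: [0.3791, 0.3323, 0.0311]
orientation: [3.139, 0.117, -0.001]
contact_force: [0.1, -0.3, 0.4]
grip_width: 0.0602
gripper_force: 0.0
```

play_rows(targets="-0.41 0 0 0.002 0; -0.41 0 0 0.004 0; -0.41 0 0 0.006 0; -0.41 0 0 0.006 0; -0.41 0 0 0.006 0")

```text
clock: 6.73
tcp_pos: [0.3792, 0.3324, 0.0253]
orientation: [3.139, 0.118, -0.0]
contact_force: [0.8, 0.8, -0.7]
grip_width: 0.0602
gripper_force: 0.0
```

Run:
```python
from bench import r
from h import *
import cv2
p=np.load("p.npy")
o=r.get_obs(); print(o["tcp_pos"],o["contact_force"].round(2),o["moment"].round(3))
totool(o,c2w(p,[-.208,-.042,.03])[0],p[2])
fs=[r.grab_frame("scene")[:,:,::-1].astype(float) for _ in range(6)]; s=np.mean(fs,0).astype(np.uint8)
a=cv2.resize(s[145:200,170:240],(763,600),interpolation=cv2.INTER_LANCZOS4)
cv2.imwrite("pics/a5.png",cv2.convertScaleAbs(a,alpha=1.4,beta=20))
```

```text
[0.37916924 0.3324434  0.02534033] [ 0.79  0.8  -0.66] [-0.025 -0.032  0.001]
tool shift [ 0.0008  0.0003 -0.0047] spin -0.0
```

View pics/a5.png

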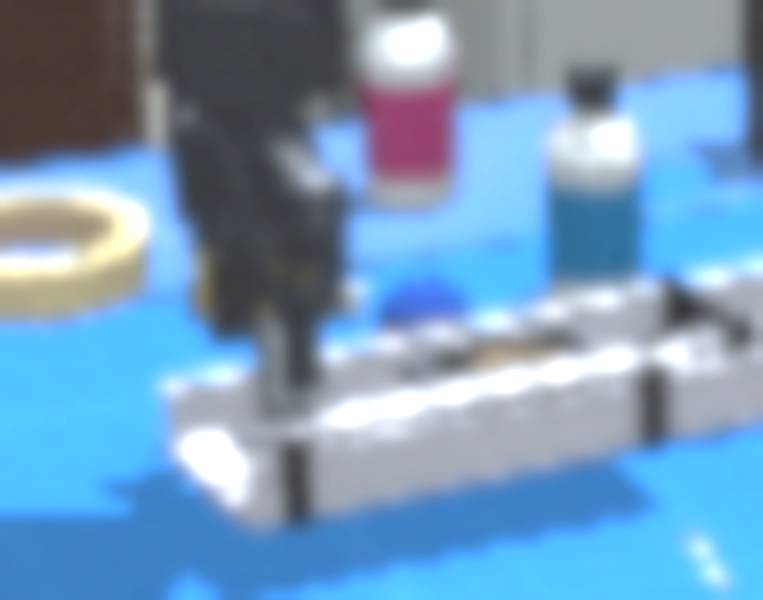

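The tips are now at (232,338) and (305,385), roughly 10 mm above the paddle and still behind the lug. I continue down by feel.

play_rows(targets="-0.41 0 0 0.003 0; -0.41 0 0 0.006 0; -0.41 0 0 0.006 0; -0.41 0 0 0.006 0")

```text
clock: 7.37
tcp_pos: [0.3791, 0.3323, 0.0192]
orientation: [3.139, 0.117, -0.001]
contact_force: [-0.2, 0.6, 0.4]
grip_width: 0.0599
gripper_force: 0.0
```

play_rows(targets="-0.41 0 0 0.003 0; -0.41 0 0 0.006 0; -0.41 0 0 0.006 0; -0.41 0 0 0.006 0")

```text
clock: 7.7
tcp_pos: [0.3794, 0.3326, 0.0134]
orientation: [-3.139, -0.117, -0.0]
contact_force: [-0.6, 0.4, 1.8]
grip_width: 0.0603
gripper_force: 0.9
```

play_rows(targets="-0.41 0 0 0.003 0; -0.41 0 0 0.005 0; -0.41 0 0 0.005 0; -0.41 0 0 0.005 0")

```text
clock: 8.03
tcp_pos: [0.3794, 0.3323, 0.0084]
orientation: [3.139, 0.117, 0.0]
contact_force: [0.9, -1.5, 2.7]
grip_width: 0.0603
gripper_force: 1.0
```

play_rows(targets="-0.41 0 0 0.003 0; -0.41 0 0 0.006 0; -0.41 0 0 0.008 0; -0.41 0 0 0.008 0; -0.41 0 0 0.008 0")

```text
clock: 8.45
tcp_pos: [0.3794, 0.3322, 0.0003]
orientation: [3.139, 0.117, -0.0]
contact_force: [1.2, -2.4, 2.9]
grip_width: 0.0606
gripper_force: 1.6
```

play_rows(targets="-0.41 0 0 0.002 0; -0.41 0 0 0.004 0; -0.41 0 0 0.006 0; -0.41 0 0 0.006 0")

```text
clock: 8.78
tcp_pos: [0.3793, 0.333, -0.0057]
orientation: [-3.139, -0.118, -0.0]
contact_force: [1.1, -1.2, 3.7]
grip_width: 0.0603
gripper_force: 1.8
```

Run:
```python
from bench import r
from h import *
import cv2
p=np.load("p.npy")
o=r.get_obs(); print(o["tcp_pos"],o["contact_force"].round(2),o["moment"].round(3))
g=lambda n:np.mean([r.grab_frame(n)[:,:,::-1].astype(float) for _ in range(4)],0).astype(np.uint8)
s=g("scene");t=g("top")
a=cv2.resize(s[145:200,170:250],(800,550),interpolation=cv2.INTER_LANCZOS4)[:,:500]
a=cv2.resize(s[150:200,180:260],(480,300),interpolation=cv2.INTER_LANCZOS4)
b=cv2.resize(t[150:210,145:205],(300,300),interpolation=cv2.INTER_LANCZOS4)
cv2.imwrite("pics/a6.png",np.hstack([a,b]))
ci=r.camera_info("scene")
for gg in (0,.4,.5,.65,.8):
    # gate tooth tip relative to shaft at shut: (y +48.., z -28); rotate upward
    for L in(48+30,): 
        v=np.array([L,-28]);c,sn=np.cos(gg),np.sin(gg)
        y=-48+c*v[0]-sn*v[1]; z=42+sn*v[0]+c*v[1]
        P=[[0,y/1e3,z/1e3]]
        print(gg,(proj(c2w(p,P),ci)-[180,150])*6,(proj(c2w(p,P),r.camera_info("top"))-[145,150])*5+[480,0])
```

```text
[ 0.37934147  0.33297681 -0.00570296] [ 1.15 -1.23  3.7 ] [-0.253 -0.259  0.057]
0 [[299.19772974 150.90102827]] [[560.53337587 183.20651546]]
0.4 [[295.98141583 110.63591643]] [[544.73142615 175.72788315]]
0.5 [[296.335271   101.26595794]] [[543.68803081 173.59438161]]
0.65 [[297.7430195   88.09382658]] [[544.44603078 170.27589452]]
0.8 [[300.18618083  76.23300083]] [[548.02420041 166.88244196]]
```

View pics/a6.png

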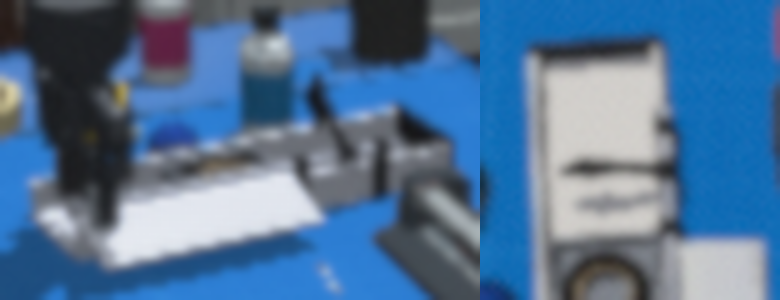

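The gate now stands up: its tooth tip is at (316,82) in the scene and (562,170) from the top. The far outer corner of the paddle is at (325,218).

Run:
```python
from bench import r
from h import *
p=np.load("p.npy");ci=r.camera_info("scene")
for g in (.4,.5,.6,.7,.8,.9):
    a=.4-g; P=[[-.05,-.048-.064*np.cos(a),.042+.064*np.sin(a)]]
    print(g,((proj(c2w(p,P),ci)-[180,150]+.5)*6).round(0))
o=r.get_obs(); print(c2w([0,0,0],[0,0,0]), (R.from_euler('z',-p[2]).apply(o["tcp_pos"]-[p[0],p[1],0])).round(4))
```

```text
0.4 [[327. 198.]]
0.5 [[327. 206.]]
0.6 [[326. 214.]]
0.7 [[325. 220.]]
0.8 [[324. 227.]]
0.9 [[322. 232.]]
[[0. 0. 0.]] [-0.2086 -0.0413 -0.0054]
```

The gate reads about 0.66 rad, so I push along +x.

play_rows(targets="-0.41 0.003 0 0 0; -0.41 0.006 0 0 0; -0.41 0.009 0 0 0; -0.41 0.012 0 0 0; -0.41 0.015 0 0 0; -0.41 0.018 0 0 0; -0.41 0.021 0 0 0; -0.41 0.024 0 0 0")

```text
clock: 9.85
tcp_pos: [0.402, 0.3338, -0.0059]
orientation: [3.138, 0.118, -0.004]
contact_force: [-5.9, -1.4, 5.1]
grip_width: 0.06
gripper_force: 3.2
```

play_rows(targets="-0.41 0.003 0 0 0; -0.41 0.006 0 0 0; -0.41 0.009 0 0 0; -0.41 0.012 0 0 0; -0.41 0.015 0 0 0; -0.41 0.018 0 0 0; -0.41 0.021 0 0 0; -0.41 0.024 0 0 0")

```text
clock: 10.52
tcp_pos: [0.4257, 0.3356, -0.0059]
orientation: [3.138, 0.119, -0.004]
contact_force: [-5.5, -2.3, 6.3]
grip_width: 0.06
gripper_force: 3.5
```

Run:
```python
from bench import r
from h import *
import cv2
p=np.load("p.npy")
o=r.get_obs(); print(o["contact_force"].round(2),(R.from_euler('z',-p[2]).apply(o["tcp_pos"]-[p[0],p[1],0])).round(4))
g=lambda n:np.mean([r.grab_frame(n)[:,:,::-1].astype(float) for _ in range(3)],0).astype(np.uint8)
s=g("scene");t=g("top")
cv2.imwrite("pics/a7.png",np.hstack([cv2.resize(s[150:200,180:260],(480,300),interpolation=cv2.INTER_LANCZOS4),cv2.resize(t[150:210,145:205],(300,300),interpolation=cv2.INTER_LANCZOS4)]))
```

```text
[-5.54 -2.31  6.25] [-0.1622 -0.042  -0.0059]
```

View pics/a7.png

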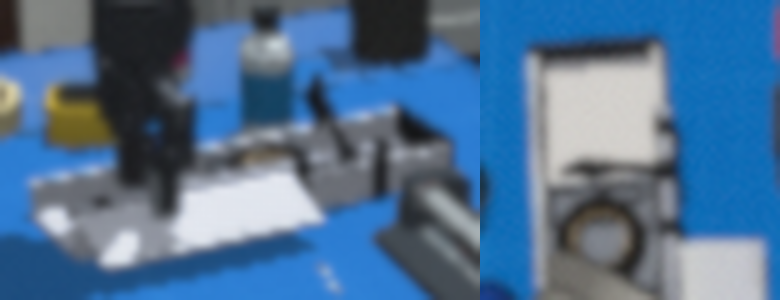

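The tray front has moved from row 240 to about 183 and is reaching the gate. The gate is still up with its tooth at (316,82), and the paddle is unchanged. I keep pushing.

play_rows(targets="-0.41 0.003 0 0 0; -0.41 0.006 0 0 0; -0.41 0.009 0 0 0; -0.41 0.012 0 0 0; -0.41 0.015 0 0 0; -0.41 0.018 0 0 0; -0.41 0.021 0 0 0; -0.41 0.024 0 0 0")

```text
clock: 11.48
tcp_pos: [0.4515, 0.3379, -0.0055]
orientation: [3.139, 0.117, 0.0]
contact_force: [-4.2, -1.7, 2.3]
grip_width: 0.06
gripper_force: 2.3
```

play_rows(targets="-0.41 0.003 0 0 0; -0.41 0.006 0 0 0; -0.41 0.009 0 0 0; -0.41 0.012 0 0 0; -0.41 0.015 0 0 0; -0.41 0.018 0 0 0; -0.41 0.021 0 0 0; -0.41 0.024 0 0 0")

```text
clock: 12.15
tcp_pos: [0.4753, 0.3397, -0.0055]
orientation: [3.139, 0.117, -0.0]
contact_force: [-3.7, -2.0, 2.2]
grip_width: 0.06
gripper_force: 2.3
```

play_rows(targets="-0.41 0.003 0 0 0; -0.41 0.006 0 0 0; -0.41 0.009 0 0 0; -0.41 0.012 0 0 0; -0.41 0.015 0 0 0; -0.41 0.018 0 0 0; -0.41 0.021 0 0 0; -0.41 0.024 0 0 0")

```text
clock: 12.82
tcp_pos: [0.4993, 0.3415, -0.0055]
orientation: [-3.139, -0.117, -0.0]
contact_force: [-3.2, -1.5, 3.0]
grip_width: 0.0603
gripper_force: 2.3
```

Run:
```python
from bench import r
from h import *
p=np.load("p.npy")
o=r.get_obs(); print(o["contact_force"].round(2),(R.from_euler('z',-p[2]).apply(o["tcp_pos"]-[p[0],p[1],0])).round(4),o["joints"].round(2))
```

```text
[-3.19 -1.51  3.03] [-0.0884 -0.0416 -0.0055] [-0.44  0.64 -0.35  1.85  0.32  0.71 -2.47]
```

Now about 16 mm remain; I go slowly and watch for the end-stop force.

play_rows(targets="-0.41 0.002 0 0 0; -0.41 0.004 0 0 0; -0.41 0.006 0 0 0; -0.41 0.008 0 0 0; -0.41 0.01 0 0 0; -0.41 0.01 0 0 0")

```text
clock: 13.32
tcp_pos: [0.5096, 0.3423, -0.0054]
orientation: [-3.139, -0.117, -0.001]
contact_force: [-2.3, -1.1, 3.4]
grip_width: 0.06
gripper_force: 1.9
```

play_rows(targets="-0.41 0.001 0 0 0; -0.41 0.002 0 0 0; -0.41 0.003 0 0 0; -0.41 0.004 0 0 0; -0.41 0.004 0 0 0")

```text
clock: 13.73
tcp_pos: [0.5129, 0.3427, -0.0054]
orientation: [-3.139, -0.118, 0.0]
contact_force: [-4.6, -1.8, 2.6]
grip_width: 0.0603
gripper_force: 2.6
```

play_rows(targets="-0.41 0.001 0 0 0; -0.41 0.002 0 0 0; -0.41 0.003 0 0 0; -0.41 0.003 0 0 0")

```text
clock: 14.07
tcp_pos: [0.5155, 0.3429, -0.0054]
orientation: [3.139, 0.118, -0.001]
contact_force: [-5.4, -1.8, 5.6]
grip_width: 0.0604
gripper_force: 3.3
```

play_rows(targets="-0.41 0.001 0 0 0; -0.41 0.002 0 0 0; -0.41 0.002 0 0 0")

```text
clock: 14.32
tcp_pos: [0.5154, 0.3429, -0.0054]
orientation: [3.138, 0.12, -0.005]
contact_force: [-10.6, -3.3, 9.1]
grip_width: 0.0602
gripper_force: 6.0
```

play_rows(targets="-0.41 0.001 0 0 0; -0.41 0.002 0 0 0; -0.41 0.002 0 0 0")

```text
clock: 14.57
tcp_pos: [0.5154, 0.3429, -0.0055]
orientation: [3.137, 0.122, -0.01]
contact_force: [-16.0, -5.1, 14.9]
grip_width: 0.0604
gripper_force: 8.8
```

Run:
```python
from bench import r
from h import *
import cv2
p=np.load("p.npy")
o=r.get_obs(); print(o["contact_force"].round(2),(R.from_euler('z',-p[2]).apply(o["tcp_pos"]-[p[0],p[1],0])).round(4))
# brightness profile along floor between tray front and end stop (top view), chute y=+-20
ci=r.camera_info("top"); t=np.mean([r.grab_frame("top").astype(float) for _ in range(4)],0).mean(2)
xs=np.arange(.0,.11,.004)
for y in (.02,-.02):
    q=proj(c2w(p,np.c_[xs,0*xs+y,0*xs+.02]),ci).astype(np.float32)
    print(cv2.remap(t.astype(np.float32),q[:,:1],q[:,1:],1).ravel().round(0).astype(int).tolist())
```

```text
[-15.97  -5.13  14.89] [-0.0721 -0.0414 -0.0055]
[111, 111, 111, 112, 114, 118, 123, 126, 122, 109, 104, 110, 115, 117, 116, 113, 101, 79, 73, 86, 89, 93, 100, 85, 68, 82, 98, 104]
[106, 105, 102, 105, 121, 142, 150, 147, 135, 115, 84, 55, 46, 51, 58, 69, 85, 104, 119, 125, 111, 97, 102, 95, 75, 79, 95, 103]
```

The tray is firmly stopped: the position is unchanged while the force rises, and no bare floor shows before the stop. I back off, then lift.

play_rows(targets="-0.41 -0.004 0 0 0; -0.41 -0.008 0 0 0; -0.41 -0.012 0 0 0; -0.41 -0.015 0 0 0; -0.41 -0.015 0 0 0")

```text
clock: 15.18
tcp_pos: [0.5056, 0.3422, -0.005]
orientation: [-3.139, -0.117, -0.003]
contact_force: [2.0, -0.4, 2.7]
grip_width: 0.0602
gripper_force: 1.7
```

play_rows(targets="-0.41 0 0 -0.005 0; -0.41 0 0 -0.01 0; -0.41 0 0 -0.015 0; -0.41 0 0 -0.02 0; -0.41 0 0 -0.03 0; -0.41 0 0 -0.05 0; -0.41 0 0 -0.08 0; -0.41 0 0 -0.11 0")

```text
clock: 15.85
tcp_pos: [0.5035, 0.3412, 0.105]
orientation: [3.138, 0.118, -0.005]
contact_force: [-0.6, 0.9, -0.1]
grip_width: 0.0603
gripper_force: 0.0
```

play_rows(targets="-0.41 0 0 -0.03 0; -0.41 -0.03 0 -0.06 0; -0.41 -0.06 0 -0.06 0; -0.41 -0.09 0 -0.06 0; -0.41 -0.09 0 -0.06 0; -0.41 -0.09 0 -0.06 0; -0.41 -0.09 0 -0.06 0")

```text
clock: 16.43
tcp_pos: [0.4154, 0.335, 0.1648]
orientation: [3.139, 0.117, 0.001]
contact_force: [1.2, 0.0, -0.2]
grip_width: 0.06
gripper_force: 0.0
```

Run:
```python
from bench import r
from h import *
import cv2
p=np.load("p.npy")
o=r.get_obs(); print(o["contact_force"].round(2),o["tcp_pos"],o["clock"])
ci=r.camera_info("top"); t=np.mean([r.grab_frame("top").astype(float) for _ in range(4)],0).mean(2)
xs=np.arange(-.04,.11,.005); old=cv2.imread("top_raw.png").mean(2)
for y in (.03,-.03):
  for im in (t,old):
    q=proj(c2w(p,np.c_[xs,0*xs+y,0*xs+.02]),ci).astype(np.float32)
    print(cv2.remap(im.astype(np.float32),q[:,:1],q[:,1:],1).ravel().round(0).astype(int).tolist())
# paddle: change versus start frame; scene view too
ci=r.camera_info("scene"); s=np.mean([r.grab_frame("scene").astype(float) for _ in range(4)],0).mean(2); s0=cv2.imread("scene_raw.png").mean(2)
def d(a,b,name,P):
    u,v=proj(c2w(p,P),r.camera_info(name))[0].astype(int); print(name,P,np.abs(a-b)[v-4:v+5,u-4:u+5].mean().round(1))
for P in ([-.05,-.107,.067],[-.05,-.1,.03],[-.13,-.1,.03],[0,.03,.014],[0,.0,.08],[0,-.02,.09]): d(s,s0,"scene",P)
for P in ([-.05,-.107,.067],[-.1,-.107,.067],[.02,-.1,0]): d(t,old,"top",P)
```

```text
[ 1.17  0.01 -0.22] [0.41537672 0.33496993 0.16484931] 16.4333
[186, 204, 206, 206, 207, 205, 206, 203, 180, 127, 100, 113, 122, 116, 98, 79, 61, 53, 50, 51, 61, 80, 106, 118, 104, 93, 97, 74, 81, 100]
[133, 184, 202, 204, 204, 203, 203, 200, 190, 183, 192, 203, 204, 203, 204, 204, 203, 203, 203, 203, 203, 203, 203, 200, 170, 122, 70, 54, 79, 98]
[201, 200, 201, 203, 196, 167, 147, 165, 152, 93, 86, 119, 131, 128, 120, 107, 95, 90, 95, 107, 119, 128, 132, 133, 126, 116, 100, 71, 77, 97]
[128, 170, 194, 199, 194, 163, 143, 162, 150, 120, 163, 196, 200, 198, 198, 196, 198, 200, 201, 203, 204, 206, 204, 199, 171, 123, 73, 56, 74, 93]
scene [-0.05, -0.107, 0.067] 14.7
scene [-0.05, -0.1, 0.03] 14.7
scene [-0.13, -0.1, 0.03] 3.5
scene [0, 0.03, 0.014] 8.7
scene [0, 0.0, 0.08] 60.1
scene [0, -0.02, 0.09] 73.4
top [-0.05, -0.107, 0.067] 2.8
top [-0.1, -0.107, 0.067] 2.6
top [0.02, -0.1, 0] 2.8
```

```bash
python3 -c "
from bench import r
print(r.hand_in())"
```

```text
the job is handed in; nothing more can be done
None
```

The job is handed in, though no verdict came back: the tray was pushed home against the end stop with the gate held up at about 0.66 rad, and the final top image shows the gate shut behind it and the arm clear.

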